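Slide the agar plate round the tool rest

TASK

Slide the Petri dish with the red agar round the steel tool rest and leave it lying wholly inside the white ring on the blue mat. The agar is freshly poured, so keep the dish flat on the bench all the way and never lift or tip it. Neither the dish nor the robot may touch the tool rest or the instrument box, and the empty dish stays where it is.

Things in the scene. Friction and masses are not known exactly. Their poses are not given: they have to be found in the camera images.
- agar_dish: Closed round Petri dish filled with red agar, loose: diameter 90 mm, height 15 mm, about 50 g. It starts beside the left or the right end of the tool rest. Origin: centre of its underside, z up.
- empty_dish: Petri dish of the same size and weight but empty (whitish, clear), loose, beside the other end of the tool rest. To be left alone. Origin: centre of its underside.
- tool_rest: Fixed dark folded steel tool rest with a notched crest, an obstacle: 99 mm along x, 150 mm along y, 52 mm high. It stands between robot and mat and blocks the straight way from dish to ring; a free lane runs between it and the instrument box. Origin: centre of its underside; x points away from the robot, y to the left.
- plating_mat: Thin blue mat, fixed and flush (dish and fingers pass over it as over the bench), with a printed white ring, 125 mm inside, 135 mm outside diameter. Origin: ring centre on the surface; x points away from the robot, y to the left. Beyond the ring a closed steel instrument box is fixed on the mat, an obstacle 40 mm high: x +96 to +202 mm, y -105 to +105 mm in this frame.

How it is judged:
By the outcome, as a careful person would: the job done as asked, in the order asked, and still so for the second after the job is handed in, with the robot touching nothing.
It also fails if it takes over 51 s, if anything falls off the work surface, if the arm or the gripper's body presses on something with over 40 N, if the wrist force passes 120 N, or if a joint passes its speed limit or range.

ROBOT

A 6-joint arm with a two-finger parallel gripper is mounted at the origin on a cart in front of the work surface, level with it; the furniture and walls round the work are solid. World frame = base frame: x ahead of the robot, y to its left, z up, the work surface at z = 0. Lengths are in mm, angles in rad, forces in N, time in s.
With the tool pointing down it reaches from about 425 to 950 mm from the base axis. Payload 14.7 kg.
Tool frame: the origin (TCP) lies at the very end of the fingers, on their centre line; the grasp point (between the pads) lies grip_depth behind it (grip_depth is the distance from the TCP to the grasp point, in mm); z points along the fingers, y is the line along which they close (so a half turn about z gives the same grasp; the last joint's range is limited). The gripper opens to 85 mm and grips with 20 to 120 N. Pads are 22 mm wide; open, the fingers measure 114 mm over their backs; the gripper's body (76 mm by 85 mm) begins 54 mm behind the grasp point. The pads swing forward as they close: fully open they stand 13 mm farther back than shut.
Start: joints at [-1.362, 0.48, 1.596, -0, 1.065, -0.047], TCP at [164.479, -628.839, 210.197] pointing down, gripper open.
Joint ranges: [-2.75, 2.75], [-0.82, 2.05], [0.23, 2.67], [-1.56, 4.7], [0.09, 2.69], [-2.92, 2.92]. Speed limits (rad/s): [1.89, 1.89, 2.39, 3.01, 3.01, 3.01].

INTERFACE

Orientations are given as [roll, pitch, yaw] about the fixed x, y, z axes, in that order (R = Rz(yaw) Ry(pitch) Rx(roll)).
In Python, from bench import observe, capture, calibration, sign_off, outline_of, grip_depth gives the robot as it stands.
- The arm moves only by the tool arm_command, never from a script. Its argument "series" is a list of rows, each an object with "dp": the shift along the tool's x, y, z in units of 25 mm (1.0 is 25 mm), a list of three; "roll": the turn about the tool's z in degrees; "grip": the closure, from 0 (fully open) to 1 (shut). In form: [{"dp": [x, y, z], "roll": roll, "grip": grip}, ...]. A call has 1 to 10 rows; each row is the pose to reach, as a shift and turn from the pose commanded when the call began, along the tool's axes at that moment; what a row does not reach only later rows make up. A row lasts 1/10 s, in which the tool goes at most 50 mm and 8.59 degrees, less where a joint would pass 70% of its speed; a pose out of reach is approached as far as the arm can. A call with a gripper value outside its range is refused whole. The fingers move at their own pace and stop on an object; "force" is the grip in N (left out, the last holds). Time passes only in rows, so rows that repeat a pose let the fingers close. It gives the time, the measured TCP pose, the force, the opening and the grip force at its end, in the units of the state.
- observe(): the state, without advancing time (a new reading comes with each control period).
- capture(name): name is "scene" or "top"; returns the picture (480x640x3 uint8, red, green, blue); there is no depth.
- calibration(name): a dict with "fx", "fy", "cx", "cy" (pixels), "distortion" ([k1, k2, p1, p2, k3] as OpenCV has them; the pictures are not rectified), "extrinsics" (4x4, takes a point from world to camera coordinates). Camera axes: x right, y down, z forward; pixel columns grow to the right and rows downward; lengths in mm; the calibration is good to about 2 mm. A picture is of the moment at which its call begins. calibration takes no time and is no camera call.
- sign_off(): hands the job in; it is judged then, once.
Trained networks look in the newest picture that a camera, given by its name, has taken for a name from the list of things; names that differ only in an ending like _2 or _b are one class to them, and where a whole thing is asked for, a point or a joint stands for the part that bears it (a point fixed in the world has none). Each returns a list of dicts, best first, with "confidence" (0 to 1); they miss things now and then, are a little off and sometimes report something else, mostly with a low value. They report only what shows in the picture. A call takes as long as a camera call.
- outline_of(camera, thing): "region" (480x640 bool, what is visible of it) and "rect" ([left, top, right, bottom] in pixels, round what is visible of it).
The state is a dict: "clock": time; "joints": joint angles; "qvel": joint speeds; "tau": joint torques, N m; "tool_pos": TCP position; "tcp_rot": TCP orientation; "wrist_force": force on the tool from outside, world axes, zero at the start; "wrist_torque": the same for the moment, N m; "grip_width": finger opening in mm; "gripper_force": force on a finger pad.
Only numpy, scipy, OpenCV 4.12 (cv2) and the standard library are available. Lean on these libraries where they do the work, as an engineer would, in place of code of your own. Each camera call takes 0.05 s, during which the arm holds its last target. There are 200 camera calls.

## Working session

There is one attempt and no reset: what is moved stays moved. The work goes in short steps, Python scripts to look and compute and a tool call to move; the robot and the scene stay as the last step left them, time stands still between calls to the robot, and variables do not carry over. Pictures are saved under pics/ and viewed, at most 13 in all, crops included, and the job is handed in when it is done.

Besides the shell and the picture viewer there is one more tool, called after "Request:" as name([rows], argument=value, ...), one row to a line, values as JSON. arm_command: Moves the arm, as the interface text tells. Its arguments: {"type":"object","properties":{"series":{"type":"array","items":{"type":"object","properties":{"dp":{"type":"array","items":{"type":"number"}},"roll":{"type":"number"},"grip":{"type":"number"}}}},"force":{"type":"number"}},"required":["series"]}

```bash
mkdir -p pics; cat > h.py <<'E'
import numpy as np, cv2
from bench import *
def unproj(cam,uv,z):
    c=calibration(cam);K=np.array([[c['fx'],0,c['cx']],[0,c['fy'],c['cy']],[0,0,1.]])
    p=cv2.undistortPoints(np.array(uv,float).reshape(-1,1,2),K,np.array(c['distortion'],float)).reshape(-1,2)
    E=np.array(c['extrinsics']);R,t=E[:3,:3],E[:3,3]
    d=np.c_[p,np.ones(len(p))]@R; o=-R.T@t
    return o+d*((z-o[2])/d[:,2])[:,None]
def snap(cam,n):
    im=capture(cam); cv2.imwrite(f'pics/{n}.png',im[:,:,::-1]); return im
E
python3 - <<'E'
from h import *
for cam in('top','scene'):
    snap(cam,cam+'1')
    for t in('agar_dish','empty_dish','tool_rest','plating_mat'):
        for r in outline_of(cam,t)[:2]:
            m=r['region'].astype(np.uint8); cs=max(cv2.findContours(m,0,2)[0],key=cv2.contourArea).reshape(-1,2)
            z={'agar_dish':10,'empty_dish':10,'tool_rest':0,'plating_mat':0}[t]
            w=unproj(cam,cs,z)[:,:2].astype(np.float32)
            print(cam,t,round(r['confidence'],2),r['rect'],'circ',cv2.minEnclosingCircle(w),'min',w.min(0),'max',w.max(0),'rect',cv2.minAreaRect(w))
o=observe();print(o, grip_depth() if callable(grip_depth) else grip_depth)
E
```

```text
top agar_dish 0.68 [415.7, 271.3, 463.2, 316.7] circ ((496.0288391113281, -306.6463317871094), 46.462547302246094) min [ 451.714   -352.21603] max [ 540.13806 -260.24545] rect ((495.90301513671875, -306.19427490234375), (89.8627700805664, 86.53942108154297), 62.125213623046875)
top empty_dish 0.79 [215.9, 244.6, 260.7, 293.0] circ ((546.3275146484375, 67.05828857421875), 45.67439651489258) min [501.9839  25.2233] max [590.1248   112.146614] rect ((546.0745239257812, 68.73995208740234), (86.59669494628906, 87.83606719970703), 88.77933502197266)
top tool_rest 0.98 [295.8, 246.0, 380.1, 306.5] circ ((531.4797973632812, -121.0042953491211), 87.29946899414062) min [ 477.18497 -200.73221] max [585.757    -42.368214] rect ((531.3018188476562, -122.73873901367188), (154.91494750976562, 99.06895446777344), 85.29330444335938)
top plating_mat 0.74 [292.6, 84.2, 426.6, 238.6] circ ((737.8470458984375, -163.82022094726562), 183.5134735107422) min [ 596.3526 -289.7695] max [893.2128  -35.66681] rect ((744.7020263671875, -162.8716278076172), (252.2499542236328, 294.6075744628906), 89.05230712890625
[... 837 characters left out ...]
': 0.5, 'joints': array([-1.36157751e+00,  4.80235453e-01,  1.59636282e+00,  5.15386595e-05,
        1.06509280e+00, -4.65905843e-02]), 'qvel': array([ 0.00026404,  0.00168138, -0.0006028 , -0.00202392,  0.00018104,
        0.00110253]), 'tau': array([-2.80653867e-04, -9.49797392e+01, -4.30357647e+01, -1.23268151e-04,
        2.54295264e-03,  1.03142872e-05]), 'tool_pos': array([ 164.50232455, -628.79161308,  210.15008297]), 'tcp_rot': array([-3.14149644e+00, -4.96201386e-05,  2.55784432e-01]), 'wrist_force': array([ 0.54874981, -0.34092942, -0.01515118]), 'wrist_torque': array([ 0.04517609,  0.01782179, -0.04535834]), 'gripper_force': 0.0, 'grip_width': 85.23219067323025} 18.700000000000003
```

View pics/top1.png

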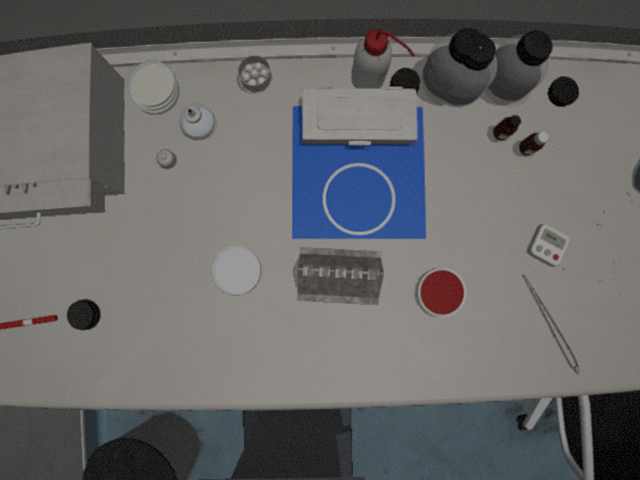

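View pics/scene1.png

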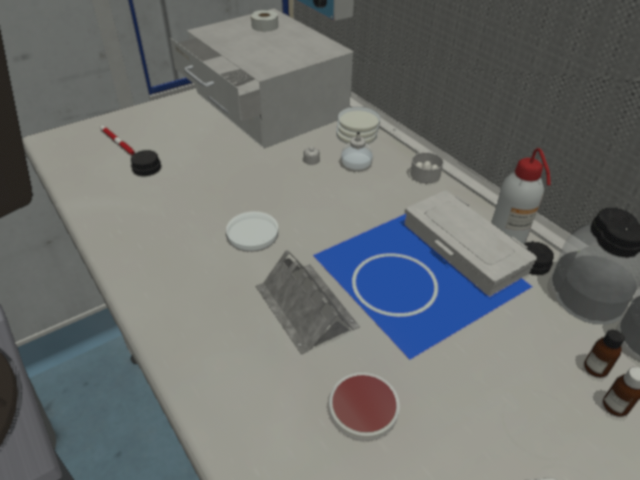

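Top view: agar dish on the right at about (441,292), ring centre about (359,199), rest at (338,276), empty dish at (236,271). The scene view agrees. I'll get the ring centre precisely and work out the approach. The plan is to part-close the fingers into a two-point cradle, push ahead (+x) past the rest, then push diagonally into the ring.

```bash
cat >> h.py <<'E'
def rel(x,y,z,yaw):
    o=observe();p=o['tool_pos'];y0=o['tcp_rot'][2];c,s=np.cos(y0),np.sin(y0)
    d=np.array([x,y,z])-p
    return np.round(np.array([c*d[0]+s*d[1],s*d[0]-c*d[1],-d[2]])/25,2),round(-np.degrees(yaw-y0),1)
def dish(cam):
    r=outline_of(cam,'agar_dish')[0];cs=max(cv2.findContours(r['region'].astype(np.uint8),0,2)[0],key=cv2.contourArea).reshape(-1,2)
    return r['confidence'],cv2.minEnclosingCircle(unproj(cam,cs,10)[:,:2].astype(np.float32))
E
python3 - <<'E'
from h import *
for cam,box in(('top',(150,238,310,410)),('scene',(245,325,345,445))):
    im=cv2.imread(f'pics/{cam}1.png').astype(int);m=np.zeros((480,640),bool);a,b,c,d=box
    m[a:b,c:d]=(im[a:b,c:d,2]>90)
    v,u=np.nonzero(m);w=unproj(cam,np.c_[u,v],0)[:,:2]
    from scipy.optimize import least_squares
    f=least_squares(lambda q:np.hypot(*(w-q[:2]).T)-q[2],[690,-163,65],loss='soft_l1');print(cam,f.x,len(w))
o=observe();print(o['tool_pos'],o['tcp_rot']);print(rel(425,-297,100,-.13),rel(425,-297,2,-.13))
E
```

```text
top [ 674.06750625 -161.35391099   65.17228394] 818
scene [ 665.2125444  -157.48505421   71.25815166] 1527
[ 164.50232455 -628.79161308  210.15008297] [-3.14149644e+00 -4.96201386e-05  2.55784432e-01]
(array([ 13.44, -10.2 ,   4.41]), np.float64(22.1)) (array([ 13.44, -10.2 ,   8.33]), np.float64(22.1))
```

Request:
arm_command([
  {"dp": [1.5,-1.1,0.5],"roll": 3,"grip": 0.41},
  {"dp": [3,-2.2,1],"roll": 6,"grip": 0.41},
  {"dp": [4.5,-3.4,1.5],"roll": 9,"grip": 0.41},
  {"dp": [6,-4.5,2],"roll": 12,"grip": 0.41},
  {"dp": [7.5,-5.7,2.5],"roll": 15,"grip": 0.41},
  {"dp": [9,-6.8,3],"roll": 17,"grip": 0.41},
  {"dp": [10.5,-8,3.5],"roll": 19,"grip": 0.41},
  {"dp": [12,-9.1,4],"roll": 21,"grip": 0.41},
  {"dp": [13.4,-10.2,4.4],"roll": 22.1,"grip": 0.41},
  {"dp": [13.4,-10.2,4.4],"roll": 22.1,"grip": 0.41},
])

```text
clock: 1.5
tool_pos: [425.9, -293.2, 99.1]
tcp_rot: [-3.14, 0.001, -0.127]
wrist_force: [-0.1, -0.9, 0.0]
grip_width: 50.1
gripper_force: 0.0
```

```bash
python3 - <<'E'
from h import *
o=observe();print(o['clock'],o['tool_pos'],o['tcp_rot'],o['grip_width']);print(rel(425,-297,2,-.13))
E
```

```text
1.5 [ 425.92468243 -293.19164746   99.1430925 ] [-3.14015893e+00  1.21211353e-03 -1.26549641e-01] 50.13337954229539
(array([-0.02,  0.16,  3.89]), np.float64(0.2))
```

Request:
arm_command([
  {"dp": [0,0,1],"roll": 0,"grip": 0.41},
  {"dp": [0,0,2],"roll": 0,"grip": 0.41},
  {"dp": [0,0,2.8],"roll": 0,"grip": 0.41},
  {"dp": [0,0,3.4],"roll": 0,"grip": 0.41},
  {"dp": [0,0,3.8],"roll": 0,"grip": 0.41},
  {"dp": [0,0,3.8],"roll": 0,"grip": 0.41},
  {"dp": [0,0,3.8],"roll": 0,"grip": 0.41},
])

```text
clock: 2.2
tool_pos: [424.2, -297.7, 5.6]
tcp_rot: [3.141, -0.0, -0.13]
wrist_force: [-0.4, 0.3, -0.1]
grip_width: 50.3
gripper_force: 0.0
```

```bash
python3 - <<'E'
from h import *
snap('scene','scene2');print(dish('scene'))
o=observe();print(o['clock'],o['tool_pos'],o['tcp_rot']);print(rel(552,-313,3,-.13))
E
```

```text
(0.81, ((497.0357666015625, -305.60369873046875), 49.048683166503906))
2.3 [ 424.47995909 -297.8226306     5.97221854] [ 3.14095536e+00 -1.04122089e-03 -1.29966592e-01]
(array([ 5.14, -0.06,  0.12]), np.float64(0.0))
```

View pics/scene2.png

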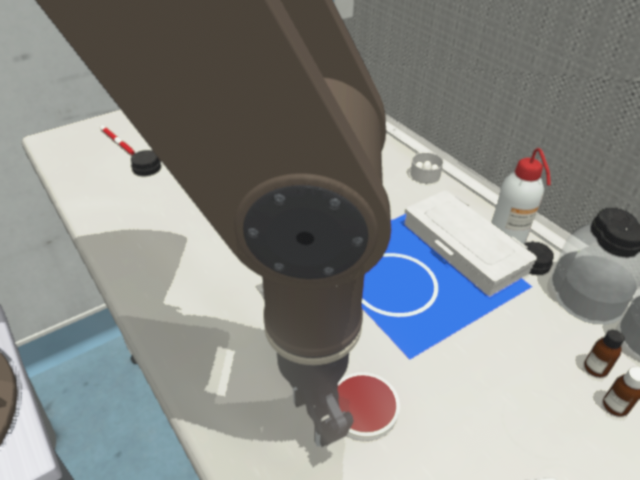

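Fingers stand just behind the dish (~(330,420) in the image) and clear of it. I'll lower a little more, then push ahead.

Request:
arm_command([
  {"dp": [0,0,0.12],"roll": 0,"grip": 0.41},
  {"dp": [0.2,0,0.14],"roll": 0,"grip": 0.41},
  {"dp": [0.4,0,0.14],"roll": 0,"grip": 0.41},
  {"dp": [0.6,0,0.14],"roll": 0,"grip": 0.41},
  {"dp": [0.8,0,0.14],"roll": 0,"grip": 0.41},
  {"dp": [1.0,0,0.14],"roll": 0,"grip": 0.41},
  {"dp": [1.2,0,0.14],"roll": 0,"grip": 0.41},
  {"dp": [1.4,0,0.14],"roll": 0,"grip": 0.41},
  {"dp": [1.6,0,0.14],"roll": 0,"grip": 0.41},
  {"dp": [1.6,0,0.14],"roll": 0,"grip": 0.41},
])

```text
clock: 3.3
tool_pos: [464.5, -302.8, 1.7]
tcp_rot: [3.141, -0.001, -0.13]
wrist_force: [-0.1, -0.2, -0.7]
grip_width: 50.3
gripper_force: 0.0
```

```bash
python3 - <<'E'
from h import *
snap('scene','scene3');print(dish('scene'))
im=capture('top')
try: print(dish('top'))
except Exception as e: print(e)
o=observe();print(o['clock'],o['tool_pos'],o['tcp_rot'],o['wrist_force'])
E
```

```text
(0.69, ((497.9957580566406, -308.3155517578125), 47.54545593261719))
(0.6, ((500.2434387207031, -305.00762939453125), 46.01811599731445))
3.5 [ 463.44312222 -302.40339811    1.63958554] [-3.14140052e+00  3.26416211e-04 -1.29968709e-01] [-0.39540982 -0.16408352 -0.00952687]
```

View pics/scene3.png

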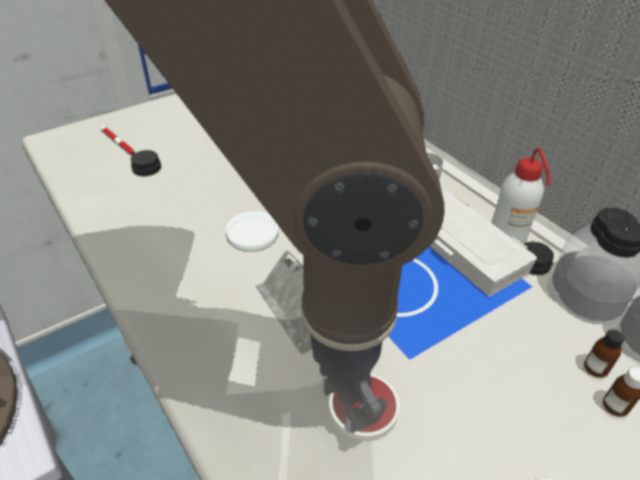

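The image shows the fingers now cradling the dish's near rim at about (345,425), with the dish flat and just touched. The contact offset comes out at about 37 mm. I'll continue ahead.

Request:
arm_command([
  {"dp": [0.2,0,0],"roll": 0,"grip": 0.41},
  {"dp": [0.45,0,0],"roll": 0,"grip": 0.41},
  {"dp": [0.7,0,0],"roll": 0,"grip": 0.41},
  {"dp": [0.95,0,0],"roll": 0,"grip": 0.41},
  {"dp": [1.2,0,0],"roll": 0,"grip": 0.41},
  {"dp": [1.45,0,0],"roll": 0,"grip": 0.41},
  {"dp": [1.7,0,0],"roll": 0,"grip": 0.41},
  {"dp": [1.9,0,0],"roll": 0,"grip": 0.41},
  {"dp": [2.1,0,0],"roll": 0,"grip": 0.41},
  {"dp": [2.1,0,0],"roll": 0,"grip": 0.41},
])

```text
clock: 4.5
tool_pos: [516.5, -309.5, 1.7]
tcp_rot: [3.141, -0.001, -0.13]
wrist_force: [0.4, 0.2, -0.3]
grip_width: 50.1
gripper_force: 0.0
```

Request:
arm_command([
  {"dp": [0.2,0,0],"roll": 0,"grip": 0.41},
  {"dp": [0.45,0,0],"roll": 0,"grip": 0.41},
  {"dp": [0.7,0,0],"roll": 0,"grip": 0.41},
  {"dp": [0.95,0,0],"roll": 0,"grip": 0.41},
  {"dp": [1.2,0,0],"roll": 0,"grip": 0.41},
  {"dp": [1.45,0,0],"roll": 0,"grip": 0.41},
  {"dp": [1.7,0,0],"roll": 0,"grip": 0.41},
  {"dp": [1.9,0,0],"roll": 0,"grip": 0.41},
  {"dp": [2.1,0,0],"roll": 0,"grip": 0.41},
  {"dp": [2.1,0,0],"roll": 0,"grip": 0.41},
])

```text
clock: 5.5
tool_pos: [568.5, -316.3, 1.7]
tcp_rot: [3.141, -0.0, -0.13]
wrist_force: [-0.1, 0.9, 0.7]
grip_width: 50.1
gripper_force: 0.0
```

```bash
python3 - <<'E'
from h import *
snap('top','top4')
try: print(dish('top'))
except Exception as e: print(e)
snap('scene','scene4')
try: print(dish('scene'))
except Exception as e: print(e)
o=observe();print(o['clock'],o['tool_pos'],o['tcp_rot'],o['wrist_force'])
cv2.imwrite('pics/both4.png',np.hstack([cv2.imread('pics/top4.png')[150:400,250:550],cv2.imread('pics/scene4.png')[200:450,200:500]]))
E
```

```text
list index out of range
(0.85, ((495.3680419921875, -304.5743713378906), 48.74590301513672))
5.7 [ 567.51201604 -316.05181134    1.63829776] [-3.14144522e+00  3.70768943e-04 -1.29957964e-01] [-0.4333306  -0.17161513  0.96300844]
```

View pics/both4.png

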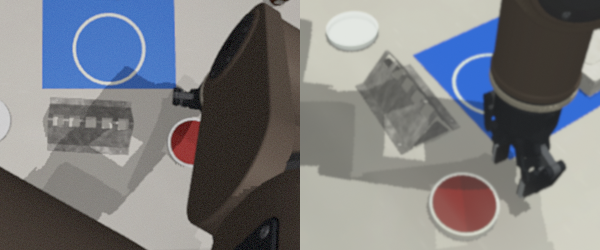

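The fingers passed over the dish: it's still lying flat where it began (crop right, around (463,205)). I'll check where the tips really are against the projection.

```bash
cat >> h.py <<'E'
def proj(cam,P):
    c=calibration(cam);K=np.array([[c['fx'],0,c['cx']],[0,c['fy'],c['cy']],[0,0,1.]]);E=np.array(c['extrinsics'])
    return cv2.projectPoints(np.array(P,float).reshape(-1,1,3),cv2.Rodrigues(E[:3,:3])[0],E[:3,3],K,np.array(c['distortion'],float))[0].reshape(-1,2)
E
python3 - <<'E'
from h import *
im=cv2.imread('pics/scene4.png')
o=observe();p=o['tool_pos'];a=o['tcp_rot'][2];n=np.array([np.sin(a),-np.cos(a),0])
for s in(-25,0,25):
    for z,col in((0,(0,0,255)),(15,(0,255,0)),(30,(0,255,255))):
        q=p+s*n;q[2]=z;u=proj('scene',q)[0];print(s,z,u.round())
        cv2.circle(im,tuple(int(round(i)) for i in u),1,col,-1)
cv2.imwrite('pics/z4.png',cv2.resize(im[260:440,300:500],(800,720)[:1]+(600,) if 0 else None,fx=3.3,fy=3.3,interpolation=cv2.INTER_NEAREST)if 1 else 0)
E
```

```text
-25 0 [400. 374.]
-25 15 [402. 367.]
-25 30 [403. 361.]
0 0 [411. 388.]
0 15 [412. 382.]
0 30 [414. 375.]
25 0 [422. 403.]
25 15 [423. 397.]
25 30 [425. 390.]
```

View pics/z4.png

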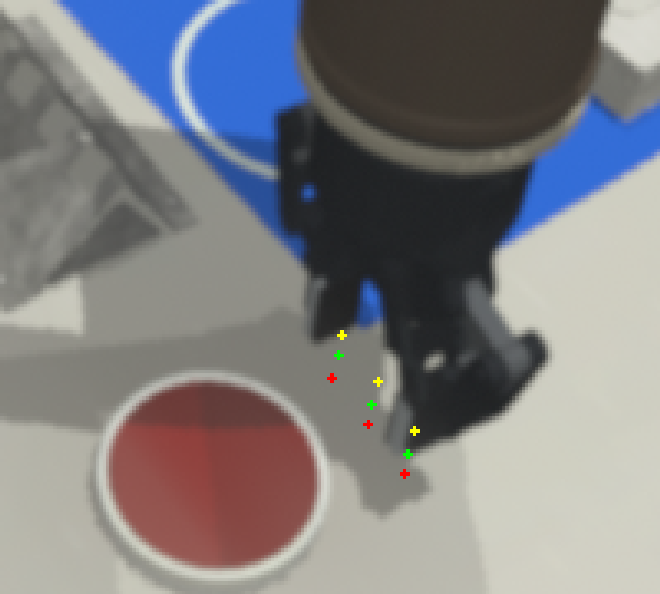

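The tips stand roughly 20 mm above the bench at this closure, higher than the TCP implies. I'll raise, go back behind the dish, and find the bench by gentle touch.

Request:
arm_command([
  {"dp": [0,0,-0.8],"roll": 0,"grip": 0.41},
  {"dp": [0,0,-1.6],"roll": 0,"grip": 0.41},
  {"dp": [-1.2,0,-1.6],"roll": 0,"grip": 0.41},
  {"dp": [-2.4,0,-1.6],"roll": 0,"grip": 0.41},
  {"dp": [-3.6,0,-1.6],"roll": 0,"grip": 0.41},
  {"dp": [-4.8,0,-1.6],"roll": 0,"grip": 0.41},
  {"dp": [-5.8,0,-1.6],"roll": 0,"grip": 0.41},
  {"dp": [-6,0,-1.6],"roll": 0,"grip": 0.41},
  {"dp": [-6,0,-1.0],"roll": 0,"grip": 0.41},
  {"dp": [-6,0,0],"roll": 0,"grip": 0.41},
])

```text
clock: 6.7
tool_pos: [420.5, -297.9, 2.7]
tcp_rot: [3.14, -0.003, -0.13]
wrist_force: [-0.2, -0.4, 0.2]
grip_width: 50.2
gripper_force: 0.0
```

Request:
arm_command([
  {"dp": [0,0,0.08],"roll": 0,"grip": 0.41},
  {"dp": [0,0,0.16],"roll": 0,"grip": 0.41},
  {"dp": [0,0,0.2],"roll": 0,"grip": 0.41},
  {"dp": [0,0,0.2],"roll": 0,"grip": 0.41},
])

```text
clock: 7.1
tool_pos: [419.6, -297.0, -2.7]
tcp_rot: [3.141, -0.001, -0.13]
wrist_force: [0.4, -0.3, -0.1]
grip_width: 50.5
gripper_force: 0.0
```

Request:
arm_command([
  {"dp": [0,0,0.08],"roll": 0,"grip": 0.41},
  {"dp": [0,0,0.16],"roll": 0,"grip": 0.41},
  {"dp": [0,0,0.2],"roll": 0,"grip": 0.41},
  {"dp": [0,0,0.2],"roll": 0,"grip": 0.41},
])

```text
clock: 7.5
tool_pos: [419.0, -296.7, -8.4]
tcp_rot: [-3.141, 0.0, -0.13]
wrist_force: [0.4, -0.5, -0.3]
grip_width: 50.4
gripper_force: 0.0
```

```bash
python3 - <<'E'
from h import *
im=snap('scene','scene5')[:,:,::-1].copy()
o=observe();p=o['tool_pos'];print(p,o['wrist_force'],dish('scene'));a=o['tcp_rot'][2];n=np.array([np.sin(a),-np.cos(a),0])
for s in(-32,32):
    for z,col in((0,(0,0,255)),(15,(0,255,0))):
        q=p+s*n;q[2]=z;u=proj('scene',q)[0];cv2.circle(im,tuple(int(round(i)) for i in u),1,col,-1)
cv2.imwrite('pics/z5.png',cv2.resize(im[300:480,230:430],None,fx=3.3,fy=3.3))
E
```

```text
[ 419.03177823 -296.67270296   -8.36643102] [ 0.12083392 -1.09428892  0.02381919] (0.69, ((496.1551208496094, -305.0152282714844), 48.3178596496582))
```

View pics/z5.png

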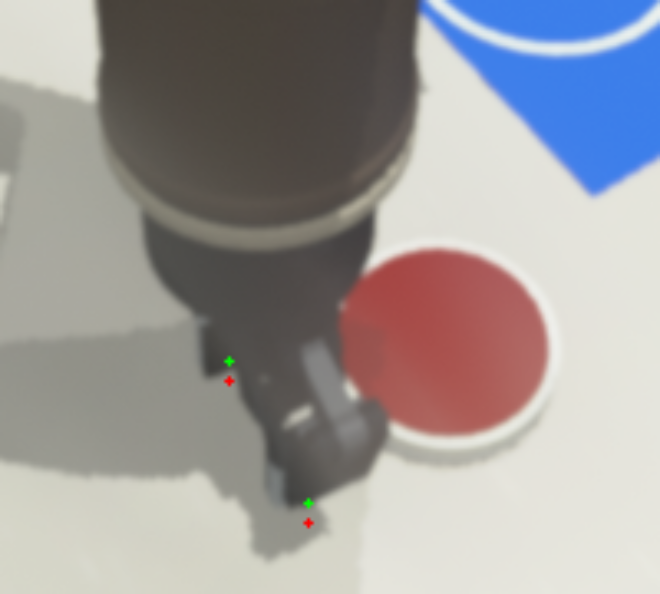

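Tips still hang about 8–10 mm above the bench (shadow gap at (280,520)). Lowering further in small steps.

Request:
arm_command([
  {"dp": [0,0,0.08],"roll": 0,"grip": 0.41},
  {"dp": [0,0,0.16],"roll": 0,"grip": 0.41},
  {"dp": [0,0,0.16],"roll": 0,"grip": 0.41},
])

```text
clock: 7.9
tool_pos: [418.9, -296.6, -12.6]
tcp_rot: [-3.141, 0.0, -0.13]
wrist_force: [-0.3, 0.2, -0.1]
grip_width: 50.0
gripper_force: 0.0
```

Request:
arm_command([
  {"dp": [0,0,0.04],"roll": 0,"grip": 0.41},
  {"dp": [0,0,0.08],"roll": 0,"grip": 0.41},
  {"dp": [0,0,0.08],"roll": 0,"grip": 0.41},
])

```text
clock: 8.2
tool_pos: [419.0, -296.7, -14.4]
tcp_rot: [-3.141, 0.0, -0.13]
wrist_force: [0.6, -0.3, -0.2]
grip_width: 50.2
gripper_force: 0.0
```

Request:
arm_command([
  {"dp": [0,0,0.04],"roll": 0,"grip": 0.41},
  {"dp": [0,0,0.08],"roll": 0,"grip": 0.41},
  {"dp": [0,0,0.08],"roll": 0,"grip": 0.41},
])

```text
clock: 8.5
tool_pos: [419.1, -296.7, -16.4]
tcp_rot: [-3.142, 0.0, -0.13]
wrist_force: [-0.4, 0.4, -0.3]
grip_width: 50.1
gripper_force: 0.0
```

Request:
arm_command([
  {"dp": [0.3,0,0],"roll": 0,"grip": 0.41},
  {"dp": [0.6,0,0],"roll": 0,"grip": 0.41},
  {"dp": [0.9,0,0],"roll": 0,"grip": 0.41},
  {"dp": [1.2,0,0],"roll": 0,"grip": 0.41},
  {"dp": [1.4,0,0],"roll": 0,"grip": 0.41},
  {"dp": [1.6,0,0],"roll": 0,"grip": 0.41},
  {"dp": [1.8,0,0],"roll": 0,"grip": 0.41},
  {"dp": [2,0,0],"roll": 0,"grip": 0.41},
  {"dp": [2.2,0,0],"roll": 0,"grip": 0.41},
  {"dp": [2.2,0,0],"roll": 0,"grip": 0.41},
])

```text
clock: 9.5
tool_pos: [474.4, -304.1, -16.3]
tcp_rot: [3.141, -0.001, -0.13]
wrist_force: [-0.1, -1.2, -0.6]
grip_width: 50.1
gripper_force: 0.0
```

```bash
python3 - <<'E'
from h import *
snap('scene','scene6');print(dish('scene'))
o=observe();print(o['clock'],o['tool_pos'],o['tcp_rot'],o['wrist_force'])
E
```

```text
(0.75, ((523.8861083984375, -310.5848083496094), 48.95697784423828))
9.6 [ 473.60021318 -303.79718347  -16.35416641] [-3.14153088e+00  1.06943449e-04 -1.29818397e-01] [ 0.51296763 -0.44234039 -0.56107244]
```

View pics/scene6.png

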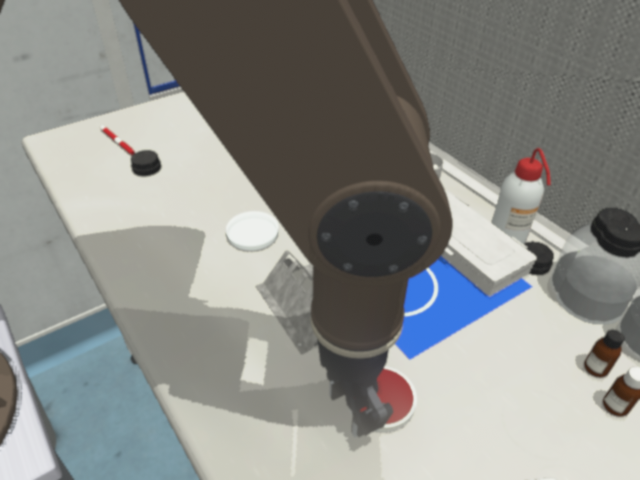

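The dish now moves with the fingers (its centre is at (388,398), about 50 mm ahead of the tool) and lies flat. Pushing on to x≈604.

Request:
arm_command([
  {"dp": [0.2,0,0],"roll": 0,"grip": 0.41},
  {"dp": [0.4,0,0],"roll": 0,"grip": 0.41},
  {"dp": [0.6,0,0],"roll": 0,"grip": 0.41},
  {"dp": [0.8,0,0],"roll": 0,"grip": 0.41},
  {"dp": [1,0,0],"roll": 0,"grip": 0.41},
  {"dp": [1.2,0,0],"roll": 0,"grip": 0.41},
  {"dp": [1.4,0,0],"roll": 0,"grip": 0.41},
  {"dp": [1.6,0,0],"roll": 0,"grip": 0.41},
])

```text
clock: 10.4
tool_pos: [513.7, -309.1, -16.3]
tcp_rot: [-3.142, 0.0, -0.13]
wrist_force: [-0.4, 0.1, -0.2]
grip_width: 50.6
gripper_force: 0.1
```

Request:
arm_command([
  {"dp": [0.2,0,0],"roll": 0,"grip": 0.41},
  {"dp": [0.4,0,0],"roll": 0,"grip": 0.41},
  {"dp": [0.6,0,0],"roll": 0,"grip": 0.41},
  {"dp": [0.8,0,0],"roll": 0,"grip": 0.41},
  {"dp": [1,0,0],"roll": 0,"grip": 0.41},
  {"dp": [1.2,0,0],"roll": 0,"grip": 0.41},
  {"dp": [1.4,0,0],"roll": 0,"grip": 0.41},
  {"dp": [1.6,0,0],"roll": 0,"grip": 0.41},
  {"dp": [1.6,0,0],"roll": 0,"grip": 0.41},
])

```text
clock: 11.3
tool_pos: [553.8, -314.4, -16.3]
tcp_rot: [3.141, -0.001, -0.13]
wrist_force: [0.3, 0.0, -0.2]
grip_width: 50.3
gripper_force: 0.0
```

```bash
python3 - <<'E'
from h import *
snap('scene','scene7');d=dish('scene');print(d)
o=observe();print(o['clock'],o['tool_pos'],o['tcp_rot'],o['wrist_force'])
D=np.array(d[1][0]);C=np.array([674,-161]);u=(C-D)/np.linalg.norm(C-D);yaw=np.arctan2(u[1],u[0]);P=D-75*u;print(yaw,np.linalg.norm(C-D),P,rel(*P,-16.4,yaw))
E
```

```text
(0.91, ((605.42626953125, -325.81036376953125), 47.403690338134766))
11.4 [ 552.95781128 -314.14382389  -16.36733929] [-3.14152627e+00  1.05673998e-04 -1.29814069e-01] [ 1.26830749 -0.33566549 -0.0090283 ]
1.1765081186851578 178.50717777234055 [ 576.61493629 -395.05563131] (array([1.36, 3.09, 0.  ]), np.float64(-74.8))
```

Request:
arm_command([
  {"dp": [-0.5,0,0],"roll": 0,"grip": 0.41},
  {"dp": [-1,0,0],"roll": 0,"grip": 0.41},
  {"dp": [-1.2,0,-1],"roll": 0,"grip": 0.41},
  {"dp": [-1.2,0.5,-2],"roll": -8,"grip": 0.41},
  {"dp": [-0.9,1,-2],"roll": -16,"grip": 0.41},
  {"dp": [-0.5,1.5,-2],"roll": -24,"grip": 0.41},
  {"dp": [0,2,-2],"roll": -32,"grip": 0.41},
  {"dp": [0.5,2.5,-2],"roll": -40,"grip": 0.41},
  {"dp": [1,3,-2],"roll": -48,"grip": 0.41},
  {"dp": [1.36,3.1,-2],"roll": -56,"grip": 0.41},
])

```text
clock: 12.4
tool_pos: [575.7, -396.7, 33.6]
tcp_rot: [-3.142, 0.0, 0.852]
wrist_force: [-0.9, 0.3, 0.8]
grip_width: 50.5
gripper_force: 0.0
```

```bash
python3 - <<'E'
from h import *
snap('scene','scene8');d=dish('scene');print(d)
try: capture('top');print(dish('top'))
except Exception as e: print(e)
o=observe();print(o['clock'],o['tool_pos'],o['tcp_rot'])
D=np.array(d[1][0]);C=np.array([674,-161]);u=(C-D)/np.linalg.norm(C-D);yaw=np.arctan2(u[1],u[0]);P=D-75*u;print(yaw,P,rel(*P,-16.4,yaw))
E
```

```text
(0.87, ((590.7520751953125, -313.711669921875), 46.76129913330078))
(0.64, ((600.2830810546875, -321.46685791015625), 46.99955749511719))
12.6 [ 575.30688865 -394.92726782   33.38985716] [-3.14036453e+00  1.24101108e-04  8.42929034e-01]
1.071698695512347 [ 554.85456716 -379.56278166] (array([-0.09, -1.02,  1.99]), np.float64(-13.1))
```

```bash
cat >> h.py <<'E'
from scipy.optimize import least_squares
def fit(cam):
    r=outline_of(cam,'agar_dish')[0];cs=max(cv2.findContours(r['region'].astype(np.uint8),0,2)[0],key=cv2.contourArea).reshape(-1,2)
    w=unproj(cam,cs,10)[:,:2];f=least_squares(lambda q:np.hypot(*(w-q).T)-45,w.mean(0),loss='cauchy',f_scale=1.5)
    return f.x.round(1),np.median(abs(f.fun)).round(2)
E
python3 - <<'E'
from h import *
a=snap('scene','scene9');print(fit('scene'))
b=snap('top','top9');print(fit('top'))
cv2.imwrite('pics/both9.png',cv2.resize(np.hstack([a[200:450,260:560],b[150:400,300:600]])[:,:,::-1],(780,325)))
E
```

```text
(array([ 597.7, -318.5]), np.float64(1.62))
(array([ 600.8, -322.1]), np.float64(1.45))
```

View pics/both9.png

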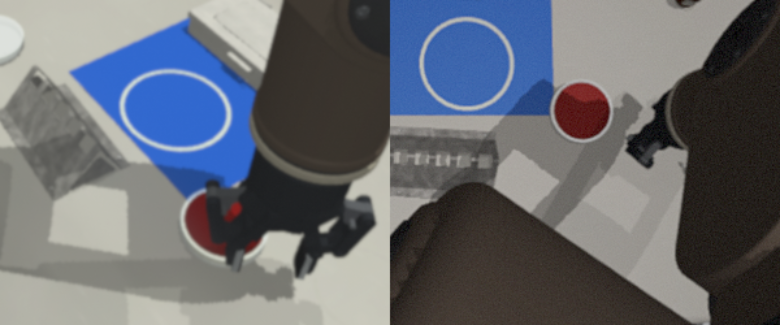

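Dish is clear in the top view, whole and flat, at (582,110) in the crop: centre (601,-322). The tool now turns and lowers behind it.

Request:
arm_command([
  {"dp": [0,-0.3,0],"roll": -8,"grip": 0.41},
  {"dp": [0,-0.3,0],"roll": -16,"grip": 0.41},
  {"dp": [0,-0.3,0.6],"roll": -17.3,"grip": 0.41},
  {"dp": [0,-0.3,1.2],"roll": -17.3,"grip": 0.41},
  {"dp": [0,-0.3,1.7],"roll": -17.3,"grip": 0.41},
  {"dp": [0,-0.3,1.95],"roll": -17.3,"grip": 0.41},
  {"dp": [0,-0.3,1.98],"roll": -17.3,"grip": 0.41},
  {"dp": [0,-0.3,1.98],"roll": -17.3,"grip": 0.41},
])

```text
clock: 13.6
tool_pos: [571.0, -390.5, -16.1]
tcp_rot: [-3.141, -0.0, 1.149]
wrist_force: [-0.3, -0.8, 0.6]
grip_width: 50.2
gripper_force: 0.0
```

```bash
python3 - <<'E'
from h import *
capture('top');print(fit('top'))
o=observe();print(o['clock'],o['tool_pos'],o['tcp_rot'],o['wrist_force'])
print(rel(674-.413*50,-161-.91*50,-16.3,1.145))
E
```

```text
(array([ 602.2, -323.1]), np.float64(0.96))
13.7 [ 571.33521467 -390.75051836  -15.37192287] [3.14092145e+00 1.39783536e-04 1.14897539e+00] [0.64740951 0.33698232 0.61575528]
(array([ 8.07, -0.02,  0.04]), np.float64(0.2))
```

Request:
arm_command([
  {"dp": [0.3,0,0],"roll": 0,"grip": 0.41},
  {"dp": [0.6,0,0],"roll": 0,"grip": 0.41},
  {"dp": [0.8,0,0],"roll": 0,"grip": 0.41},
  {"dp": [1.0,0,0],"roll": 0,"grip": 0.41},
  {"dp": [1.3,0,0],"roll": 0,"grip": 0.41},
  {"dp": [1.6,0,0],"roll": 0,"grip": 0.41},
  {"dp": [1.9,0,0],"roll": 0,"grip": 0.41},
  {"dp": [2.2,0,0],"roll": 0,"grip": 0.41},
  {"dp": [2.5,0,0],"roll": 0,"grip": 0.41},
  {"dp": [2.8,0,0],"roll": 0,"grip": 0.41},
])

```text
clock: 14.7
tool_pos: [599.9, -326.0, -15.8]
tcp_rot: [-3.142, -0.0, 1.149]
wrist_force: [-0.9, -0.2, 0.9]
grip_width: 50.2
gripper_force: 0.2
```

Request:
arm_command([
  {"dp": [0.3,0,0],"roll": 0,"grip": 0.41},
  {"dp": [0.6,0,0],"roll": 0,"grip": 0.41},
  {"dp": [0.9,0,0],"roll": 0,"grip": 0.41},
  {"dp": [1.2,0,0],"roll": 0,"grip": 0.41},
  {"dp": [1.5,0,0],"roll": 0,"grip": 0.41},
  {"dp": [1.8,0,0],"roll": 0,"grip": 0.41},
  {"dp": [2.1,0,0],"roll": 0,"grip": 0.41},
  {"dp": [2.4,0,0],"roll": 0,"grip": 0.41},
  {"dp": [2.6,0,0],"roll": 0,"grip": 0.41},
  {"dp": [2.8,0,0],"roll": 0,"grip": 0.41},
])

```text
clock: 15.7
tool_pos: [628.5, -262.3, -15.8]
tcp_rot: [-3.142, 0.0, 1.15]
wrist_force: [0.2, -0.4, 0.7]
grip_width: 50.0
gripper_force: 0.2
```

```bash
python3 - <<'E'
from h import *
b=snap('top','top10')
try: print(fit('top'))
except Exception as e: print(e)
a=snap('scene','scene10')
try: print(fit('scene'))
except Exception as e: print(e)
o=observe();print(o['clock'],o['tool_pos'],o['tcp_rot'],o['wrist_force'])
print(rel(674-.413*50,-161-.91*50,-16.3,1.145))
cv2.imwrite('pics/both10.png',cv2.resize(np.hstack([a[170:420,260:560],b[100:350,280:580]])[:,:,::-1],(780,325)))
E
```

```text
(array([ 647.5, -218.5]), np.float64(1.02))
(array([ 652.8, -273.1]), np.float64(2.93))
15.9 [ 628.24290122 -262.71629633  -15.85229531] [-3.14149664e+00 -6.11554737e-06  1.14950362e+00] [ 0.36761629  0.25738599 -0.3384649 ]
(array([ 2.46, -0.  ,  0.02]), np.float64(0.3))
```

View pics/both10.png

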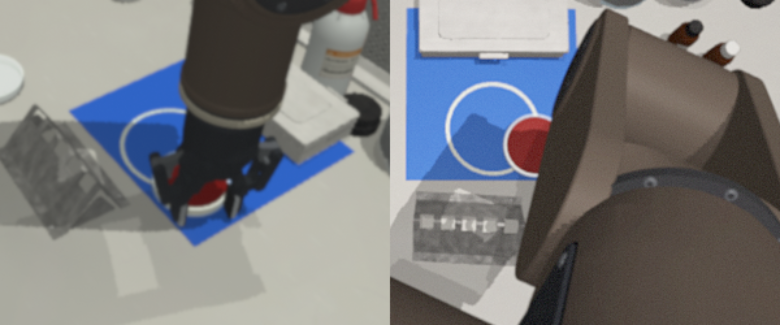

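Dish on the mat at (530,145) in the right crop, centre (647.5,-218.5), well cradled; 63 mm remain.

Request:
arm_command([
  {"dp": [0.3,0,0],"roll": 0,"grip": 0.41},
  {"dp": [0.6,0,0],"roll": 0,"grip": 0.41},
  {"dp": [0.9,0,0],"roll": 0,"grip": 0.41},
  {"dp": [1.2,0,0],"roll": 0,"grip": 0.41},
  {"dp": [1.5,0,0],"roll": 0,"grip": 0.41},
  {"dp": [1.8,0,0],"roll": 0,"grip": 0.41},
  {"dp": [2.1,0,0],"roll": 0,"grip": 0.41},
  {"dp": [2.3,0,0],"roll": 0,"grip": 0.41},
  {"dp": [2.5,0,0],"roll": 0,"grip": 0.41},
  {"dp": [2.5,0,0],"roll": 0,"grip": 0.41},
])

```text
clock: 16.9
tool_pos: [654.1, -205.1, -15.8]
tcp_rot: [-3.142, -0.0, 1.15]
wrist_force: [0.3, -0.4, -0.3]
grip_width: 50.6
gripper_force: 0.0
```

Request:
arm_command([
  {"dp": [-0.5,0,0],"roll": 0,"grip": 0.41},
  {"dp": [-1.5,0,0],"roll": 0,"grip": 0.41},
  {"dp": [-2.5,0,-0.5],"roll": 0,"grip": 0.41},
  {"dp": [-4,0,-2],"roll": 0,"grip": 0.41},
  {"dp": [-5.5,0,-4],"roll": 0,"grip": 0.41},
  {"dp": [-7,0,-5],"roll": 0,"grip": 0.41},
  {"dp": [-8,0,-5],"roll": 0,"grip": 0.41},
  {"dp": [-8,0,-5],"roll": 0,"grip": 0.41},
])

```text
clock: 17.7
tool_pos: [570.4, -393.6, 111.3]
tcp_rot: [3.138, 0.002, 1.145]
wrist_force: [-1.0, 0.3, -0.6]
grip_width: 50.6
gripper_force: 0.0
```

```bash
python3 - <<'E'
from h import *
b=snap('top','top11')
try: print(fit('top'))
except Exception as e: print(e)
a=snap('scene','scene11')
try: print(fit('scene'))
except Exception as e: print(e)
o=observe();print(o['clock'],o['tool_pos'],o['wrist_force'])
cv2.imwrite('pics/both11.png',cv2.resize(np.hstack([a[170:420,260:560],b[100:350,280:580]])[:,:,::-1],(780,325)))
E
```

```text
list index out of range
(array([ 668.1, -162.1]), np.float64(1.67))
17.9 [ 571.53856628 -387.73195959  108.52947193] [-0.52221321 -0.3067955  -0.42122749]
```

View pics/both11.png

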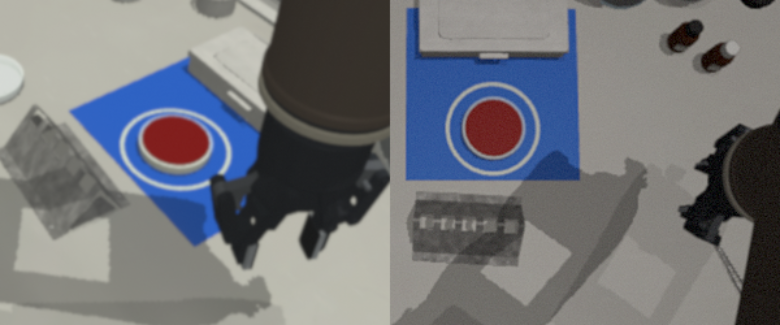

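The dish lies flat and centred inside the ring (right crop: dish and ring both around (493,128)). The gripper is clear, so I'm handing in.

```bash
python3 -c "
from bench import *
print(sign_off())"
```

```text
the job is handed in; nothing more can be done
None
```

The red-agar dish lies flat and wholly inside the white ring with the gripper clear of it, and the job was handed in at about 18 s; on the first attempt the fingers, set too high, passed just over the dish (possibly grazing its lid) without moving it.

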